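Dip the power unit's tank and hold up the gauge rod

TASK

Press the vent button on the hydraulic power unit fully down and let it come back out, then take the gauge rod (the one with the collar) from the rack, push it into the sloping guide tube until its collar stops on the rim, keep it there for a moment and draw it right out. Finish holding the rod still and level in the gripper, resting on nothing else, with its tip over the middle of the white card and about 12 cm above it, so that it can be read; do not put it down or let go. Leave the other things on the bench where they are.

Things in the scene. Friction and masses are not known exactly. Their poses are not given: they have to be found in the camera images.
- vent (a joint): travel of the vent button on the power unit's lid, m: 0 out, 0.007 fully down; a spring returns it, 5 N holds it fully down
- vent_top (a point): centre of the vent button's flat round top face (32 mm diameter, black, in an aluminium housing near the far right corner of the tank's lid); it is pressed straight down.
- unit: hydraulic power unit, fixed: a grey tank 240 x 240 mm, 105 mm high, with on its lid a dark motor (76 mm thick, on the near right, up to 185 mm above the bench), the guide tube (left) and the vent button (far right). Origin: centre of its underside; x axis: away from the robot, the way the guide tube leans
- tube_mouth (a point): centre of the rim of the guide tube, a steel tube rising from the tank's lid at 40 degrees above level, mouth looking up and away from the robot, 188 mm above the bench. z axis: along the tube, outward; y axis: level. The mouth is flared: 23 mm inside, 32 mm outside at the rim, narrowing over 16 mm to a 13 mm bore; the tube is 110 mm long, straight
- rod_grip (a point): middle of the gauge rod's square handle (16 x 16 mm, 60 mm long), on the rod's axis. x axis: along the rod, from tip to handle. The steel rod, 196 mm long, about 0.12 kg, balanced near the handle, lies level in the rack, its axis 65 mm above the bench, tip towards the robot. A drift punch lies parallel in the same rack; the gauge rod is the one with collar and square handle
- rack: fixed rack, a wooden base 200 x 170 x 12 mm with V rests for two rods side by side, 100 mm apart (either place may hold either rod); x axis: along the rods. The rests are 8 mm thick, 145 mm apart, up to 74 mm high, under each rod's shaft (100 mm from the handle's middle) and end pin (45 mm from it); the handles are free between them. Origin: under the handles, on the bench, midway
- rod_collar (a point): centre of the stop face of the gauge rod's collar (a disc 38 mm across, 6 mm thick), on the axis 36 mm from the handle's middle towards the tip; this face comes to rest on the tube's rim
- rod_tip (a point): end of the gauge rod's round shaft (8 mm diameter, 100 mm long from the collar's stop face), on the axis 136 mm from the handle's middle; two fine rings are turned in the shaft near it
- card_mid (a point): centre of the top of the white reading card, 80 x 100 mm and 2 mm thick, fixed flat on the bench
- punch_mid (a point): bystander: middle of the drift punch in the rack, a round steel rod 196 mm long with a 14 mm thick round handle and no collar, axis 65 mm above the bench
- wrench_ref (a point): bystander: wrench, 160 mm, lying flat
- tape_ref (a point): bystander: roll of tape lying flat, 90 mm across, 25 mm high (10 mm above its underside's centre)
- offcut_ref (a point): bystander: offcut of square steel tube 40 x 40 x 140 mm, lying (10 mm above its underside's centre)
- jar_ref (a point): bystander: glass jar, 70 mm across, 90 mm high (10 mm above its base)
- can_ref (a point): bystander: spray can, 64 mm across, 190 mm high (10 mm above its base)
- hammer_ref (a point): bystander: hammer lying flat
Things that resemble listed ones, but are neither listed nor needed, are in the scene too. Of the things like the part that bears card_mid, leave any that is green or pink; of the rest the larger one is meant.

How it is judged:
By the outcome, as a careful person would: the job done as asked, in the order asked, and still so for the second after the job is handed in, while the arm keeps its last pose, push and grip.
It also fails if it takes over 69 s, if anything falls off the work surface, if the arm or the gripper's body presses on something with over 40 N, if the wrist force passes 120 N, or if a joint passes its speed limit or range.

ROBOT

A 7-joint arm with a two-finger parallel gripper is mounted at the origin on the work surface. World frame = base frame: x ahead of the robot, y to its left, z up, the work surface at z = 0. Lengths are in mm, angles in rad, forces in N, time in s.
With the tool pointing down it reaches from about 350 to 775 mm from the base axis. Payload 3.1 kg.
Tool frame: the origin (TCP) lies on the centre line of the jaws, within the pads' length; the fingertips stand 19 mm ahead of it and the grasp point (between the pads) is the TCP (bot.finger_overhang is the distance from the TCP to the fingertips, in mm); z points along the fingers, y is the line along which they close (so a half turn about z gives the same grasp; the last joint's range is limited). The gripper opens to 85 mm and grips with 20 to 120 N. Pads are 22 mm wide; open, the fingers measure 114 mm over their backs; the gripper's body (76 mm by 85 mm) begins 54 mm behind the grasp point. The pads swing forward as they close: fully open they stand 13 mm farther back than shut.
Start: joints at [1.103, 0.311, 0.014, 1.512, -0.004, 1.319, -0.027], TCP at [227.211, -500.892, 226.704] pointing down, gripper open.
Joint ranges: [-2.7, 2.7], [-0.3, 1.91], [-1.27, 1.3], [0.12, 2.57], [-1.44, 4.58], [0.2, 2.03], [-3.05, 3.05]. Speed limits (rad/s): [2.79, 2.79, 3.14, 3.14, 3.14, 3.14, 3.14].

INTERFACE

Orientations are given as a unit quaternion [x, y, z, w].
In Python, from cell import bot, eyes, job, finder gives the robot as it stands. Calls block until the motion is done:
- bot.movep(position, orientation): joint-space move of the TCP to a pose.
- bot.movel(position, speed=150, ori=None): straight line of the TCP; ori=None keeps the orientation; speed is the mean speed in mm/s.
- bot.move_j(angles): joint-space move.
- bot.command_gripper(opening, grip_force=None): finger opening in mm; grip_force is the grip in N (None keeps the last); returns when the fingers have stopped.
- bot.wait(seconds).
- bot.inverse_kinematics(position, orientation): joint angles nearest the present ones, or None.
- eyes.camera(name): name is "side" or "top" or "wrist"; returns a dict with "image" (420x560x3 uint8, red, green, blue), "z_map" (420x560 float32, mm along the optical axis (not along the pixel's ray), 0 where there is no reading), "fx", "fy", "cx", "cy" (pixels), "world_to_cam" (4x4, takes a point from world to camera coordinates); the wrist camera has in their place "tool_from_camera" (4x4, takes a point from camera to tool coordinates, whose origin is the TCP and whose axes are the flange's). Camera axes: x right, y up, looking along -z (the intrinsics and any distortion apply to the point x, -y, -z); pixel columns grow to the right and rows downward; lengths in mm; the calibration is good to about 2 mm. A picture is of the moment at which its call begins: read the wrist's pose just before it.
A pose or a line that the arm cannot do raises bot.IKError and nothing moves.
- job.hand_in(): hands the job in; it is judged then, once.
Trained networks look in the newest picture that a camera, given by its name, has taken for a name from the list of things; names that differ only in an ending like _2 or _b are one class to them, and where a whole thing is asked for, a point or a joint stands for the part that bears it (a point fixed in the world has none). Each returns a list of dicts, best first, with "confidence" (0 to 1); they miss things now and then, are a little off and sometimes report something else, mostly with a low value. They report only what shows in the picture. A call takes as long as a camera call. They do not tell look-alikes from the thing itself.
- finder.find_in(label, camera): "position" ([x, y, z] in mm, in world coordinates, good to about 4 mm: the middle of the surface that is visible of it).
- finder.regions_of(label, camera): "pixels" (420x560 bool, what is visible of it).
Readings, each from a call of its own:
- bot.current_time(): time.
- bot.current_joint_positions(): joint angles.
- bot.current_qd(): joint speeds.
- bot.current_joint_efforts(): joint torques, N m.
- bot.current_tcp_pos(): TCP position.
- bot.current_eef_rot(): TCP orientation.
- bot.current_force(): force on the tool from outside, world axes, zero at the start.
- bot.current_torque(): the same for the moment, N m.
- bot.current_opening(): finger opening in mm.
- bot.current_grasp_force(): force on a finger pad.
Only numpy, scipy, OpenCV 4.12 (cv2) and the standard library are available. Lean on these libraries where they do the work, as an engineer would, in place of code of your own. Each camera call takes 0.05 s, during which the arm holds its last target. There are 200 camera calls.

## Working session

There is one attempt and no reset: what is moved stays moved. The work goes in short steps, each a Python script; the robot and the scene stay as the last script left them, time stands still between calls to the robot, and variables do not carry over. Pictures are saved under pics/ and viewed, at most 10 in all, crops included, and the job is handed in when it is done.

```bash
mkdir -p pics; ls; python3 - <<'E'
from cell import bot, eyes, job, finder
import cv2,numpy as np
ims=[]
for c in("top","side"):
    d=eyes.camera(c); cv2.imwrite(f"pics/{c}0.png",d["image"][:,:,::-1])
    np.savez(f"{c}0.npz",**d)
    print(c,d["fx"],d["fy"],d["cx"],d["cy"],[k for k in d],np.round(d["world_to_cam"],3).tolist())
    for l in["vent_top","unit","tube_mouth","rod_grip","rack","rod_collar","rod_tip","card_mid","punch_mid","can_ref","jar_ref","hammer_ref"]:
        print(l,[(np.round(r["position"]).tolist(),round(r["confidence"],2)) for r in finder.find_in(l,c)[:3]])
print(bot.current_time(),bot.current_eef_rot())
E
```

```text
pics
top 409.97614707507483 409.97614707507483 284.12314031302475 213.40301589711103 ['image', 'z_map', 'fx', 'fy', 'cx', 'cy', 'world_to_cam'] [[0.029, -1.0, 0.009, -6.911], [0.997, 0.029, 0.074, -554.46], [-0.074, 0.007, 0.997, -1346.736], [0.0, 0.0, 0.0, 1.0]]
vent_top []
unit [([440.0, 474.0, 22.0], 0.21)]
tube_mouth [([496.0, -155.0, 166.0], 0.8)]
rod_grip [([506.0, 265.0, 68.0], 0.69)]
rack [([504.0, 214.0, 11.0], 0.59)]
rod_collar [([506.0, 262.0, 66.0], 0.77)]
rod_tip [([507.0, 264.0, 71.0], 0.79)]
card_mid [([458.0, 31.0, 5.0], 0.96), ([336.0, 73.0, 2.0], 0.8), ([390.0, -461.0, 3.0], 0.76)]
punch_mid [([523.0, 167.0, 68.0], 0.6), ([695.0, -5.0, 8.0], 0.53)]
can_ref [([672.0, 438.0, 177.0], 0.71)]
jar_ref [([751.0, 94.0, 92.0], 0.66), ([674.0, 435.0, 174.0], 0.63), ([692.0, -1.0, 5.0], 0.61)]
hammer_ref [([439.0, 475.0, 21.0], 0.9)]
side 437.4974825889922 437.4974825889922 283.3096569685523 207.2180794634323 ['image', 'z_map', 'fx', 'fy', 'cx', 'cy', 'world_to_cam'] [[-0.995, -0.101, 0.018, 507.774], [0.086, -0.725, 0.683, -150.957], [-0.056, 0.681, 0.73, -1293.863], [0.0, 0.0, 0.0, 1.0]]
vent_top [([512.0, -284.0, 129.0], 0.4)]
unit [([447.0, -155.0, 106.0], 0.71)]
tube_mouth [([511.0, 270.0, 68.0], 0.73)]
rod_grip [([508.0, 270.0, 70.0], 0.77), ([523.0, 169.0, 64.0], 0.66)]
rack []
rod_collar [([509.0, 275.0, 67.0], 0.69)]
rod_tip [([512.0, 270.0, 68.0], 0.92)]
card_mid [([337.0, 74.0, -0.0], 0.82), ([704.0, 263.0, 2.0], 0.81), ([451.0, 37.0, -2.0], 0.74)]
punch_mid [([523.0, 170.0, 64.0], 0.54)]
can_ref [([674.0, 475.0, 157.0], 0.9)]
jar_ref [([753.0, 118.0, 65.0], 0.75), ([494.0, -146.0, 164.0], 0.56)]
hammer_ref [([450.0, 483.0, 27.0], 0.66), ([519.0, 170.0, 68.0], 0.39)]
1.3 [ 9.77419811e-01  2.11306678e-01 -9.49114153e-06  1.08265304e-05]
```

View pics/top0.png

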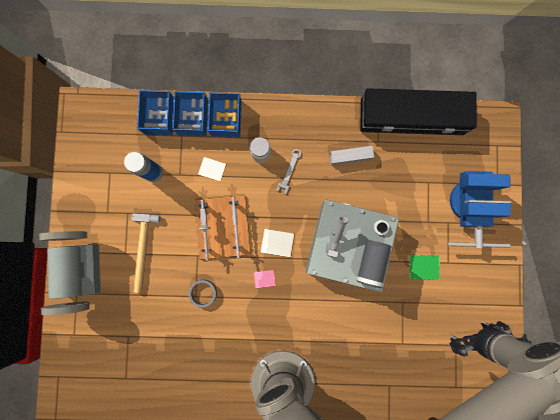

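View pics/side0.png

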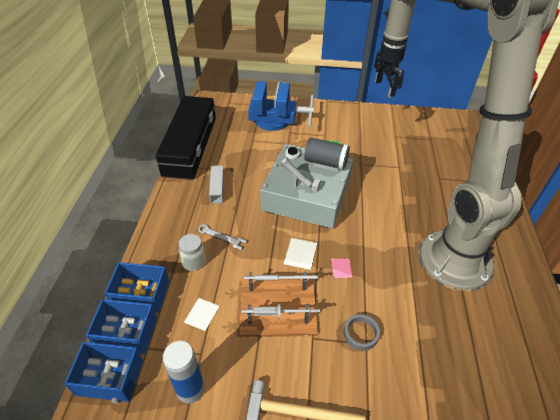

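Top view: the larger white card is at (278,243) and the smaller at (212,169); pink (264,279) and green (425,267) are ruled out. The unit is at (352,246), with the tube mouth near (342,221) and the vent at (382,227). Candidates for the gauge rod are the left rod (203,228) and the right rod (237,228). In the side view the near rod (280,312) looks like it has the thick handle and collar, so I'll check that in a crop and measure.

```bash
cat > h.py <<'E'
import numpy as np,cv2
from scipy.spatial.transform import Rotation as R
def cloud(d):
    z=d["z_map"].astype(float); v,u=np.indices(z.shape)
    p=np.stack([(u-d["cx"])/d["fx"]*z,-(v-d["cy"])/d["fy"]*z,-z],-1)
    w=np.linalg.inv(d["world_to_cam"] if "world_to_cam" in d else d["T"])
    P=p@w[:3,:3].T+w[:3,3]; P[z==0]=np.nan; return P
def box(P,x,y,z): return (P[...,0]>x[0])&(P[...,0]<x[1])&(P[...,1]>y[0])&(P[...,1]<y[1])&(P[...,2]>z[0])&(P[...,2]<z[1])
E
python3 - <<'E'
from h import *
for c in("top","side"):
    d=dict(np.load(f"{c}0.npz")); P=cloud(d); im=d["image"].astype(int)
    m=box(P,(250,800),(-400,50),(95,112)); q=P[m]
    print(c,"lid",m.sum(),np.median(q[:,2]),cv2.minAreaRect(q[:,:2].astype(np.float32)))
    m=box(P,(380,540),(-40,110),(-8,12))&(im.min(-1)>185); n,l,s,_=cv2.connectedComponentsWithStats(m.astype(np.uint8))
    k=1+s[1:,4].argmax(); q=P[l==k]; print("card",s[k],np.median(q[:,2]),cv2.minAreaRect(q[:,:2].astype(np.float32)))
    for y in((130,215),(215,320)):
        m=box(P,(380,640),y,(52,90)); q=P[m]; r=cv2.minAreaRect(q[:,:2].astype(np.float32))
        print("rod",m.sum(),np.percentile(q[:,2],[50,95]),r)
        # width profile along x
        for x in range(390,640,12):
            s=q[(q[:,0]>=x)&(q[:,0]<x+12)]
            if len(s): print(x,len(s),np.round(s[:,1].min()),np.round(s[:,1].max()),np.round(s[:,2].max()),end=" | ")
        print()
t=np.load("top0.npz")["image"][185:270,190:330]; s=np.load("side0.npz")["image"][265:345,225:335]
t=cv2.resize(t,None,fx=4.5,fy=4.5,interpolation=3)[:380,:630]; s=cv2.resize(s,None,fx=4.5,fy=4.5,interpolation=3)
# combined within 800x600
t=cv2.resize(np.load("top0.npz")["image"][185:275,190:400],(797,342),interpolation=3); s=cv2.resize(np.load("side0.npz")["image"][268:340,230:400],(797,255)[:2],interpolation=3)
cv2.imwrite("pics/crop.png",np.vstack([t,s])[:,:,::-1])
E
```

```text
top lid 4200 104.6442809964824 ((455.19598388671875, -209.5307159423828), (241.85369873046875, 239.6934051513672), 77.51458740234375)
card [261 229  33  28 686] 1.7988474730101416 ((457.06243896484375, 30.817134857177734), (100.25712585449219, 78.90398406982422), 82.3672866821289)
rod 225 [68.57800604 74.47549775] ((503.5129699707031, 163.58470153808594), (194.31124877929688, 29.68703842163086), 7.138001441955566)
402 8 149.0 157.0 75.0 | 414 9 150.0 157.0 72.0 | 426 14 151.0 169.0 71.0 | 438 24 141.0 169.0 75.0 | 450 12 155.0 161.0 71.0 | 462 8 158.0 162.0 72.0 | 474 7 159.0 165.0 69.0 | 486 12 158.0 166.0 74.0 | 498 8 162.0 166.0 74.0 | 510 16 160.0 173.0 76.0 | 522 15 161.0 173.0 76.0 | 534 16 164.0 174.0 75.0 | 546 17 164.0 177.0 75.0 | 558 17 165.0 178.0 76.0 | 570 15 162.0 188.0 74.0 | 582 21 159.0 184.0 73.0 | 594 6 173.0 180.0 69.0 | 
rod 265 [69.93113674 78.88233871] ((490.76971435546875, 261.7396545410156), (193.8377227783203, 34.472557067871094), 9.579253196716309)
390 9 248.0 255.0 69.0 | 402 10 248.0 255.0 75.0 | 414 12 246.0 268.0 73.0 | 426 22 243.0 268.0 71.0 | 438 11
[... 1064 characters left out ...]
25 167.0 183.0 73.0 | 558 29 170.0 183.0 70.0 | 570 23 164.0 191.0 70.0 | 582 26 163.0 194.0 72.0 | 594 6 179.0 185.0 68.0 | 
rod 484 [67.88348905 77.50235788] ((491.046630859375, 269.4971618652344), (192.52833557128906, 34.72113800048828), 5.909145355224609)
390 12 252.0 259.0 68.0 | 402 20 253.0 261.0 72.0 | 414 31 245.0 274.0 72.0 | 426 29 246.0 275.0 72.0 | 438 19 256.0 266.0 69.0 | 450 16 260.0 266.0 72.0 | 462 15 263.0 269.0 70.0 | 474 15 264.0 272.0 69.0 | 486 45 259.0 287.0 85.0 | 498 46 258.0 278.0 83.0 | 510 43 262.0 280.0 74.0 | 522 42 264.0 281.0 75.0 | 534 44 264.0 283.0 75.0 | 546 45 264.0 285.0 75.0 | 558 30 260.0 292.0 73.0 | 570 25 261.0 282.0 72.0 | 582 7 276.0 282.0 69.0 |
```

View pics/crop.png

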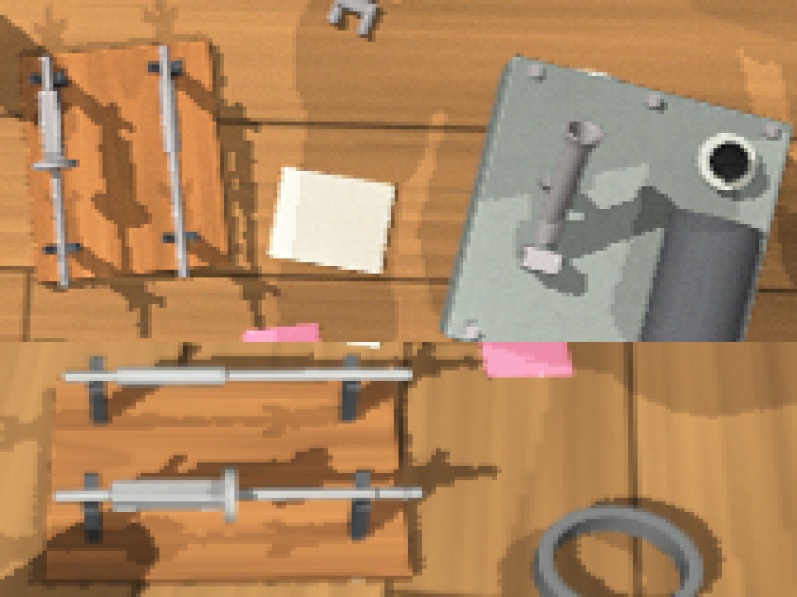

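The crop confirms it: the left rod (collar at crop (55,163), square handle) is the gauge rod, and the one on the right is the punch. Next I'll take a closer look with the wrist camera over the unit.

```bash
cat >> h.py <<'E'
def down(yaw): # tool x at world angle yaw (deg), tool z down
    return R.from_euler("z",yaw,degrees=True)*R.from_euler("x",180,degrees=True)
def wrist(bot,eyes):
    p=np.array(bot.current_tcp_pos()); r=R.from_quat(bot.current_eef_rot()); d=eyes.camera("wrist")
    T=np.eye(4); T[:3,:3]=r.as_matrix(); T[:3,3]=p
    d["T"]=np.linalg.inv(T@d["tool_from_camera"]); return d
E
python3 - <<'E'
from cell import bot, eyes, job, finder
from h import *
d=wrist(bot,eyes); print(np.round(d["tool_from_camera"],3).tolist(),d["fx"],d["cx"],d["cy"],bot.finger_overhang)
best=None
for yaw in range(-180,180,30):
    q=bot.inverse_kinematics([470,-220,400],down(yaw).as_quat())
    if q is not None: print(yaw,np.round(q,2).tolist())
E
```

```text
[[-0.0, 0.96, 0.281, 71.68], [1.0, 0.0, 0.0, -0.28], [0.0, 0.281, -0.96, -146.884], [0.0, 0.0, 0.0, 1.0]] 312.688346781036 285.54045160757045 204.7521260038352 19.0
-180 [0.8, 0.26, -0.55, 1.19, 0.14, 1.72, 1.86]
-150 [1.11, 0.38, -1.08, 1.18, 0.34, 1.76, 2.23]
-120 [1.11, 0.38, -1.08, 1.18, 0.34, 1.76, 2.75]
-90 [0.43, 0.22, -0.03, 1.21, 0.01, 1.71, -2.74]
-60 [0.47, 0.23, -0.09, 1.2, 0.02, 1.71, -2.23]
-30 [0.51, 0.23, -0.14, 1.2, 0.03, 1.71, -1.72]
0 [0.55, 0.23, -0.2, 1.2, 0.04, 1.71, -1.2]
30 [0.57, 0.23, -0.22, 1.2, 0.05, 1.71, -0.69]
60 [0.63, 0.24, -0.31, 1.2, 0.07, 1.72, -0.18]
90 [0.69, 0.25, -0.39, 1.2, 0.09, 1.72, 0.33]
120 [0.74, 0.25, -0.45, 1.19, 0.11, 1.72, 0.84]
150 [0.76, 0.26, -0.49, 1.19, 0.12, 1.72, 1.35]
```

```bash
cat >> h.py <<'E'
def tilt(yaw,pitch,sgn=1): # rod x axis (tip->handle) at yaw, raised by pitch deg; tool x = sgn*rod x
    return R.from_euler("z",yaw,degrees=True)*R.from_euler("y",-pitch,degrees=True)*R.from_euler("x",180,degrees=True)*R.from_euler("z",0 if sgn>0 else 180,degrees=True)
E
python3 - <<'E'
from cell import bot, eyes, job, finder
from h import *
for s in(1,-1):
  for off in(36,160):
    a=tilt(-12.5,40,s); p=np.array([500,-160,188])+a.apply([s,0,0])*off
    q=bot.inverse_kinematics(p,a.as_quat()); print(s,off,a.apply([s,0,0]).round(2),a.apply([0,0,1]).round(2),None if q is None else np.round(q,2))
bot.movep([480,-220,370],down(-12.5).as_quat())
d=wrist(bot,eyes); np.savez("w1.npz",**d); cv2.imwrite("pics/w1.png",d["image"][:,:,::-1])
for l in("vent_top","tube_mouth","unit"): print(l,[(np.round(r["position"],1).tolist(),round(r["confidence"],2)) for r in finder.find_in(l,"wrist")[:3]])
P=cloud(d); m=box(P,(250,800),(-450,50),(98,111)); q=P[m]; print(np.median(q[:,2]),cv2.minAreaRect(q[:,:2].astype(np.float32)))
print(bot.current_time(),bot.current_joint_positions())
E
```

```text
1 36 [ 0.75 -0.17  0.64] [ 0.63 -0.14 -0.77] [ 0.89 -0.06 -0.54  2.2  -0.36  0.32 -1.15]
1 160 [ 0.75 -0.17  0.64] [ 0.63 -0.14 -0.77] [ 0.71  0.06 -0.43  1.88 -0.04  0.51 -1.48]
-1 36 [ 0.75 -0.17  0.64] [ 0.63 -0.14 -0.77] [ 0.11 -0.08  0.19  2.23 -0.15  0.3   1.79]
-1 160 [ 0.75 -0.17  0.64] [ 0.63 -0.14 -0.77] [ 0.58  0.05 -0.3   1.88 -0.06  0.51  1.68]
vent_top [([516.4, -291.6, 130.1], 0.68)]
tube_mouth [([511.2, -157.4, 175.7], 0.94), ([492.8, 188.0, 11.7], 0.61), ([470.1, -214.5, 103.4], 0.55)]
unit [([471.3, -216.1, 102.6], 0.65)]
104.54716293913748 ((457.5050964355469, -206.5508270263672), (240.31869506835938, 237.9692840576172), 77.45446014404297)
3.05 [ 0.52964516  0.24373892 -0.17339313  1.25813677  0.04206878  1.64401895
 -1.42678565]
```

View pics/w1.png

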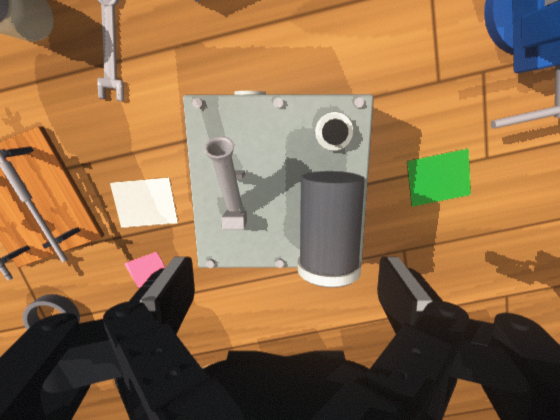

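```bash
cat > mouth.py <<'E'
from h import *
def mouth(d,yaw=-12.5,c=(505,-160)):
    P=cloud(d); a=tilt(yaw,40); X=a.apply([1,0,0]); N=-a.apply([0,0,1]); Y=np.cross(N,X)
    q=P[box(P,(c[0]-60,c[0]+60),(c[1]-60,c[1]+60),(165,205))]; s,t,n=q@X,q@Y,q@N
    s0=np.percentile(s,97); k=s>s0-3; 
    tc=(t[k].min()+t[k].max())/2; nc=(n[k].min()+n[k].max())/2
    print("ring",k.sum(),"t width",np.ptp(t[k]).round(1),"n height",np.ptp(n[k]).round(1),"max z",q[:,2].max().round(1))
    return s0*X+tc*Y+nc*N
def vent(d,c=(516,-290)):
    P=cloud(d); im=d["image"].astype(int)
    q=P[box(P,(c[0]-28,c[0]+28),(c[1]-28,c[1]+28),(115,150))&(im.max(-1)<60)]
    h=P[box(P,(c[0]-40,c[0]+40),(c[1]-40,c[1]+40),(112,150))&(im.min(-1)>150)]
    print("vent",len(q),np.median(q,0).round(1),np.ptp(q[:,:2],0).round(1),cv2.minEnclosingCircle(q[:,:2].astype(np.float32)),
     "housing",np.percentile(h[:,2],[10,50,90]).round(1),cv2.minEnclosingCircle(h[:,:2].astype(np.float32)))
E
python3 - <<'E'
from mouth import *
for f in("w1","top0","side0"):
    d=dict(np.load(f+".npz")); print(f,mouth(d).round(1)); vent(d)
E
```

```text
ring 274 t width 30.4 n height 31.3 max z 200.1
w1 [ 532.4 -161.7  188. ]
vent 232 [ 510.1 -291.2  127.5] [25.1 27.3] ((513.9237670898438, -290.1947326660156), 13.877544403076172) housing [115.3 116.5 117.5] ((515.044921875, -290.76446533203125), 23.870811462402344)
ring 29 t width 27.4 n height 33.9 max z 204.0
top0 [ 530.  -163.6  190. ]
vent 74 [ 513.3 -291.4  127.3] [27.9 27.3] ((512.7818603515625, -291.6697082519531), 14.825596809387207) housing [113.1 116.1 119.8] ((511.0535583496094, -298.2582092285156), 29.14142608642578)
ring 24 t width 29.2 n height 28.2 max z 196.6
side0 [ 528.8 -161.3  187. ]
vent 54 [ 512.9 -285.8  124.9] [27.2 29.9] ((510.5812072753906, -288.41339111328125), 16.082294464111328) housing [112.4 114.9 117.2] ((512.4373168945312, -285.41741943359375), 24.039392471313477)
```

```bash
python3 - <<'E'
from cell import bot, eyes, job, finder
from h import *
q=down(-12.5).as_quat(); v=np.array([514,-290.7])
bot.command_gripper(0,30)
bot.movep([*v,175],q); bot.movel([*v,153],100)
f0=np.array(bot.current_force()); print("f0",f0.round(2),"open",bot.current_opening())
z=150
while z>132:
    bot.movel([*v,z],40); f=bot.current_force()[2]-f0[2]; print(z,round(bot.current_tcp_pos()[2],1),round(f,2))
    if f>12: break
    z-=1
bot.wait(0.3); print("held",bot.current_force()[2]-f0[2],bot.current_tcp_pos()[2])
bot.movel([*v,175],100); print(bot.current_time(),bot.current_force())
E
```

```text
f0 [-0.07  0.17  0.54] open -0.30290845370412395
150 150.5 0.26
149 149.0 -0.77
148 147.9 -1.25
147 146.9 -1.47
146 145.9 -0.23
145 144.9 -0.47
144 143.9 -0.69
143 142.9 -0.05
142 141.9 -1.22
141 140.9 -0.88
140 139.9 -0.74
139 138.9 -0.98
138 137.9 -0.99
137 136.9 0.3
136 135.9 0.0
135 134.9 -0.92
134 133.9 -1.03
133 132.9 -0.75
held 0.321842084508972 133.03836370800997
10.4 [-0.10035311 -0.18524327  0.04254985]
```

```bash
python3 - <<'E'
from cell import bot, eyes, job, finder
from h import *
bot.movel([514,-290.7,150],100)
d=wrist(bot,eyes); np.savez("w2.npz",**d); s=eyes.camera("side"); np.savez("s2.npz",**s)
a=d["image"]; b=cv2.resize(s["image"][110:220,230:380],(545,400))
cv2.imwrite("pics/w2.png",cv2.resize(np.hstack([a[:400],b]),(800,290))[:,:,::-1])
from mouth import *
vent(d); print(mouth(d,c=(532,-161)))
print(bot.current_tcp_pos(),bot.current_time())
E
```

```text
vent 1169 [ 517.9 -291.1  127.4] [28. 30.] ((515.2205810546875, -290.92510986328125), 15.525923728942871) housing [115.6 116.5 117.3] ((514.916259765625, -290.7351379394531), 23.787044525146484)
ring 420 t width 10.6 n height 19.2 max z 190.5
[ 532.69986741 -173.23017402  184.25165755]
[ 514.25150611 -290.79098163  150.25558942] 10.9
```

View pics/w2.png

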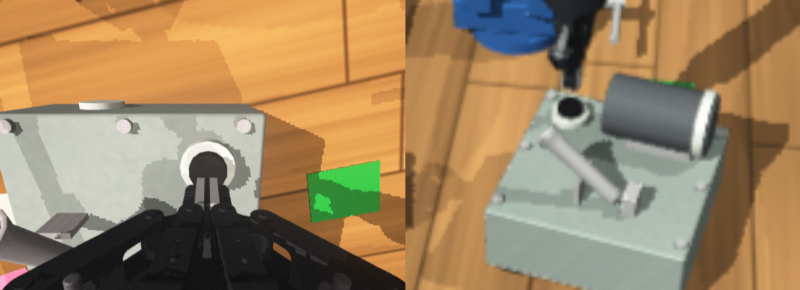

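The wrist view shows the closed fingers over the button (crop (208,168)). In the side view the fingertips are clearly above the button at (570,90), so I'll measure the tip height.

```bash
python3 - <<'E'
from h import *
for f in("s2","w2"):
    d=dict(np.load(f+".npz")); P=cloud(d)
    q=P[box(P,(480,550),(-325,-255),(110,200))]
    print(f,np.histogram(q[:,2],bins=range(110,201,3)))
    for lo in (131,137,143,149,155):
        k=q[(q[:,2]>lo)&(q[:,2]<=lo+6)]
        if len(k): print(lo,len(k),k.min(0).round(1),k.max(0).round(1))
E
```

```text
s2 (array([24, 30, 13, 10, 20, 24,  6,  0,  0,  0,  0,  0,  0,  0,  2,  2,  3,
        7,  5,  6,  3,  8,  5,  6,  5,  1,  0,  0,  1, 10]), array([110, 113, 116, 119, 122, 125, 128, 131, 134, 137, 140, 143, 146,
       149, 152, 155, 158, 161, 164, 167, 170, 173, 176, 179, 182, 185,
       188, 191, 194, 197, 200]))
149 2 [ 510.6 -283.3  153.2] [ 513.8 -282.8  153.3]
155 5 [ 501.5 -287.9  157.8] [ 523.9 -277.5  158.6]
w2 (array([  98,  442, 1447,   71,  100, 1274,  316,    0,    0,    0,    0,
          0,    0,    0,    0,   17,   86,  151,  169,  188,  176,  189,
        224,  226,  183,  131,  507,  176,  292,  764]), array([110, 113, 116, 119, 122, 125, 128, 131, 134, 137, 140, 143, 146,
       149, 152, 155, 158, 161, 164, 167, 170, 173, 176, 179, 182, 185,
       188, 191, 194, 197, 200]))
155 103 [ 517.2 -303.5  157.1] [ 526.1 -280.1  161. ]
```

```bash
python3 - <<'E'
from h import *
for f in("w1","w2"):
    d=dict(np.load(f+".npz")); z=d["z_map"].astype(float); v,u=np.indices(z.shape)
    p=np.stack([(u-d["cx"])/d["fx"]*z,-(v-d["cy"])/d["fy"]*z,-z],-1); t=d["tool_from_camera"]; q=(p@t[:3,:3].T+t[:3,3])[z>0]
    q=q[(abs(q[:,0])<40)&(abs(q[:,1])<70)&(q[:,2]<(100 if f=="w1" else 15))]
    print(f,"max tool z",np.sort(q[:,2])[-20::5].round(1))
    for lo in range(-70,20,8):
        k=q[(q[:,2]>lo)&(q[:,2]<=lo+8)]
        if len(k): print(lo,len(k),k.min(0).round(1),k.max(0).round(1))
E
```

```text
w1 max tool z [-17.7 -17.6 -17.5 -17.3]
-70 4915 [-12.8 -70.  -70. ] [ 14.8  70.  -62. ]
-62 1236 [  1.4 -67.  -62. ] [ 14.3  65.9 -54. ]
-54 1222 [ -7.7 -57.  -54. ] [ 12.4  55.7 -46. ]
-46 1429 [-11.2 -57.  -46. ] [ 12.1  56.3 -38. ]
-38 1202 [-11.2 -57.  -38. ] [ 11.9  56.4 -30. ]
-30 944 [-11.7 -56.4 -30. ] [ 11.9  55.7 -22. ]
-22 275 [-10.9 -49.6 -22. ] [ 11.1  49.1 -16.1]
w2 max tool z [-9.4 -9.2 -8.9 -8.8]
-70 3936 [ -8.9 -46.4 -70. ] [ 17.1  45.3 -62. ]
-62 5300 [ -9.8 -39.8 -62. ] [ 14.6  39.4 -54. ]
-54 2049 [-12.2 -34.  -54. ] [ 14.4  33.  -46. ]
-46 778 [-11.7 -18.7 -46. ] [ 13.   17.1 -38. ]
-38 508 [  6.3 -14.1 -38. ] [ 12.1  13.1 -30. ]
-30 527 [  6.4 -14.2 -30. ] [ 12.   13.1 -22. ]
-22 466 [  6.4 -14.1 -22. ] [ 11.8  13.2 -14. ]
-14 190 [  6.6 -13.  -14. ] [11.9 12.3 -8.3]
```

The tips sit about 6 mm behind the reported TCP, not 19 mm ahead as documented, so the real grasp point is about 25 mm further back. I'll calibrate the exact offset by touching the button as I press it.

```bash
python3 - <<'E'
from cell import bot, eyes, job, finder
from h import *
v=np.array([514.7,-290.8])
bot.movel([*v,131],100); bot.wait(0.2)
f0=np.array(bot.current_force()); print("f0",f0.round(2))
z=129
while z>100:
    bot.movel([*v,z],40); f=np.mean([bot.current_force()[2] for _ in range(3)])-f0[2]; print(z,round(bot.current_tcp_pos()[2],1),round(f,2))
    if f>14: break
    z-=1
bot.wait(0.4); print("held",bot.current_force()[2]-f0[2],bot.current_tcp_pos()[2])
d=wrist(bot,eyes); np.savez("w3.npz",**d)
bot.movel([*v,175],120); bot.wait(.1); print(bot.current_time(),bot.current_force())
d=wrist(bot,eyes); from mouth import vent; vent(d)
E
```

```text
f0 [ 0.54 -0.64  0.02]
129 129.0 -0.55
128 127.9 0.75
127 126.9 -0.32
126 125.9 -0.36
125 124.9 0.06
124 123.9 -0.04
123 123.3 1.96
122 122.2 2.83
121 121.2 3.2
120 120.1 2.27
119 119.1 3.97
118 118.1 3.87
117 117.1 4.38
116 116.6 7.43
115 116.5 11.04
114 116.4 14.31
held 12.88272584939637 116.40868319741587
16.65 [-0.28826492 -0.4929653   0.05449762]
vent 804 [ 511.5 -290.1  127.4] [29.9 29.5] ((515.4036254882812, -290.913330078125), 15.326614379882812) housing [115.5 116.5 117.3] ((514.9589233398438, -290.9387512207031), 23.7950496673584)
```

```bash
cat >> h.py <<'E'
OFF=23.
MOUTH=np.array([532.4,-161.7,188.])
def tcp(grip,r): return np.asarray(grip,float)+r.apply([0,0,OFF])
E
python3 - <<'E'
from cell import bot, eyes, job, finder
from h import *
for s in(1,-1):
  for off in(36,90,160):
    a=tilt(-12.5,40,s); q=bot.inverse_kinematics(tcp(MOUTH+a.apply([s,0,0])*off,a),a.as_quat()); print(s,off,None if q is None else np.round(q,2))
  a=tilt(7,0,s); 
  for g in([535,267,65],[592,48,122]):
    q=bot.inverse_kinematics(tcp(g,a),a.as_quat()); print("rack/card",s,None if q is None else np.round(q,2))
bot.movel([514,-290,290],250)
bot.movep([500,262,260],down(7).as_quat())
bot.command_gripper(50)
d=wrist(bot,eyes); np.savez("w4.npz",**d); cv2.imwrite("pics/w4.png",d["image"][:,:,::-1]); P=cloud(d)
m=box(P,(380,640),(215,320),(55,92)); q=P[m]
for x in range(390,620,6):
    k=q[(q[:,0]>=x)&(q[:,0]<x+6)]
    if len(k): print(x,len(k),k.min(0)[1:].round(1),k.max(0)[1:].round(1))
print("time",bot.current_time())
E
```

```text
1 36 [ 0.56  0.06 -0.28  2.14 -0.11  0.25 -1.41]
1 90 [ 0.55  0.1  -0.28  2.   -0.03  0.35 -1.49]
1 160 [ 0.5   0.16 -0.26  1.81  0.03  0.48 -1.55]
rack/card 1 [-0.13  0.63 -0.53  1.59  0.35  1.02 -2.21]
rack/card 1 [ 0.11  0.52 -0.31  1.56  0.17  1.09 -1.69]
-1 36 [ 0.58  0.06 -0.3   2.14 -0.1   0.25  1.73]
-1 90 [ 0.73  0.11 -0.48  1.99  0.05  0.35  1.58]
-1 160 [ 0.77  0.19 -0.57  1.8   0.18  0.49  1.47]
rack/card -1 [ 0.17  0.85 -1.08  1.58  0.79  1.2   0.62]
rack/card -1 [ 0.55  0.75 -1.08  1.54  0.68  1.27  1.07]
390 2 [252.8  67.1] [255.2  67.9]
396 31 [250.6  64. ] [258.3  69.1]
402 31 [251.2  64.6] [259.  70.]
408 31 [251.9  63.8] [259.7  69.3]
414 31 [252.7  64.6] [260.3  69.4]
420 71 [243.5  62.7] [272.7  72.1]
426 133 [243.6  55.1] [273.2  72.2]
432 50 [244.4  57.9] [262.5  71.4]
438 29 [256.7  66.1] [263.2  69.2]
444 35 [257.5  64.3] [265.2  70.5]
450 32 [258.3  64.3] [265.7  69.4]
456 35 [258.9  64.5] [266.4  70.3]
462 35 [259.7  65. ] [267.1  69.6]
468 36 [260.4  64.3] [267.8  69. ]
474 38 [261.1  65.8] [268.5  69.8]
480 37 [261.9  65.3] [269.3  69.5]
486 27 [262.6  65.7] [269.7  69.5]
492 105 [248.3  66.5] [284.9  85. ]
498 232 [248.4  56.2] [285.3  85.1]
504 82 [260.3  70.7] [276.2  74.2]
510 84 [261.1  70.7] [276.9  74.5]
516 84 [261.8  70.9] [277.6  73.8]
522 85 [262.6  70.9] [278.2  73.8]
528 85 [263.4  70.9] [278.9  74.3]
534 88 [264.1  70.5] [279.6  73.9]
540 86 [264.8  70.6] [280.3  74.3]
546 93 [265.6  70.5] [282.1  74.6]
552 94 [266.4  70.6] [282.7  74.5]
558 65 [267.1  65.1] [281.8  73.5]
564 111 [261.1  63. ] [291.5  72.7]
570 158 [261.3  62.1] [291.7  72.9]
576 52 [262.   64.9] [281.4  71.5]
582 50 [274.3  65.6] [282.2  70.1]
588 13 [275.   65.5] [282.2  69.5]
time 19.8833
```

View pics/w4.png

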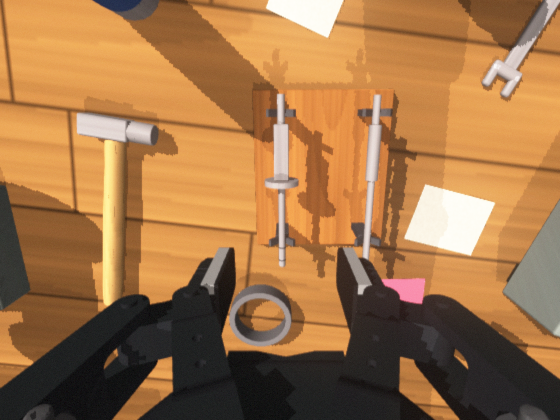

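The wrist view shows the gauge rod at (281,180), its collar at (281,183) and the punch at (373,150). I'll grasp the gauge rod by its handle.

```bash
python3 - <<'E'
from cell import bot, eyes, job, finder
from h import *
a=tilt(7.2,0,1); g=np.array([529.6,271.1,65]); q=a.as_quat()
bot.movep(tcp(g+[0,0,70],a),q); bot.movel(tcp(g,a),120); f0=np.array(bot.current_force())
bot.command_gripper(5,70); print("open",bot.current_opening(),"grip",bot.current_grasp_force(),np.array(bot.current_force())-f0)
bot.movel(tcp(g+[0,0,15],a),60); bot.movel(tcp(g+[0,0,120],a),200)
print("open",bot.current_opening(),bot.current_force(),bot.current_torque(),bot.current_time())
s=eyes.camera("side"); np.savez("s5.npz",**s); t=eyes.camera("top"); np.savez("t5.npz",**t)
w=wrist(bot,eyes); np.savez("w5.npz",**w)
c=np.hstack([cv2.resize(s["image"][180:340,180:380],(400,320)),cv2.resize(t["image"][120:280,150:350],(400,320))])
cv2.imwrite("pics/g5.png",c[:,:,::-1])
E
```

```text
open 14.832874305976407 grip 68.70729088783264 [-1.19871781 -1.59780487  6.33839576]
open 14.255576308991142 [ 0.22919388  0.37191939 -1.81696753] [ 0.00091352 -0.02563519  0.03959263] 22.75
```

View pics/g5.png

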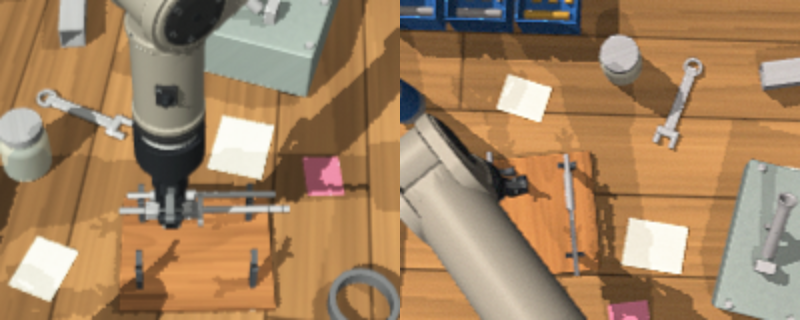

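```bash
python3 - <<'E'
from cell import bot
from h import *
p=np.array(bot.current_tcp_pos()); r=R.from_quat(bot.current_eef_rot()); print(p.round(1),r.apply([1,0,0]).round(4))
g=p-r.apply([0,0,OFF])
for f,sh in(("side0",0),("s5",120)):
    d=dict(np.load(f+".npz")); P=cloud(d); m=box(P,(380,480),(245,285),(57+sh,74+sh)); q=P[m]
    if not sh: q=q[abs(q[:,0]-428)>14]
    X=np.stack([q[:,0]-430,np.ones(len(q))],1)
    print(f,len(q),"xmin",np.sort(q[:,0])[:3].round(1),"y",np.linalg.lstsq(X,q[:,1],rcond=None)[0].round(4),"z",np.linalg.lstsq(X,q[:,2],rcond=None)[0].round(4))
    m=box(P,(470,520),(245,300),(77+sh,92+sh)); q=P[m]; print("collar",len(q),q.min(0).round(1) if len(q) else"",q.max(0).round(1) if len(q) else "")
E
```

```text
[528.4 270.1 159.7] [ 0.9921  0.1254 -0.004 ]
side0 81 xmin [395.6 395.9 396.1] y [1.399000e-01 2.606535e+02] z [1.63000e-02 6.57221e+01]
collar 27 [491.5 258.3  77.2] [499.  282.3  85. ]
s5 144 xmin [393.5 393.6 393.8] y [1.226000e-01 2.603616e+02] z [9.000000e-04 1.835097e+02]
collar 22 [491.3 257.6 197.1] [518.1 283.  211.2]
```

```bash
cat >> h.py <<'E'
def grip_now(bot):
    r=R.from_quat(bot.current_eef_rot()); return np.array(bot.current_tcp_pos())-r.apply([0,0,OFF]),r
E
python3 - <<'E'
from cell import bot, eyes, job, finder
from h import *
a=tilt(-12.5,40,1); q=a.as_quat(); X=a.apply([1,0,0])
g,r=grip_now(bot); bot.movel(tcp(g+[0,0,100],r),250)
bot.movep(tcp(MOUTH+X*200,a),q)
bias=np.zeros(3)
for _ in range(2):
    bot.movel(tcp(MOUTH+X*165+bias,a),120,ori=q); bot.wait(0.2)
    g,r=grip_now(bot); e=MOUTH+X*165-g; bias+=e; print("err",e.round(2),"rot err deg",np.degrees((r*a.inv()).as_rotvec()).round(2))
np.save("bias.npy",bias); print("bias",bias,bot.current_time(),bot.current_force(),bot.current_opening())
w=wrist(bot,eyes); np.savez("w6.npz",**w); s=eyes.camera("side"); np.savez("s6.npz",**s)
c=np.hstack([cv2.resize(w["image"],(400,300)),cv2.resize(s["image"][90:210,220:380],(400,300))])
cv2.imwrite("pics/p6.png",c[:,:,::-1])
E
```

```text
err [-1.11 -0.07 -1.29] rot err deg [-0.02 -0.13  0.02]
err [1.07 0.11 1.25] rot err deg [ 0. -0. -0.]
bias [-0.03725735  0.03775783 -0.04101999] 26.3167 [ 0.31818938  0.11445671 -0.5258032 ] 14.980674716631853
```

View pics/p6.png

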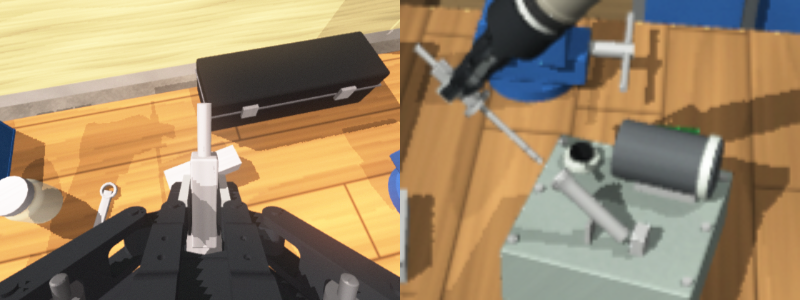

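The rod is aligned with the tube in the side view: shaft tip at (545,163), mouth at (560,178). I'll insert it with a force guard.

```bash
cat > ins.py <<'E'
from cell import bot, eyes, job, finder
from h import *
from mouth import mouth
a=tilt(-12.5,40,1); X=a.apply([1,0,0]); N=-a.apply([0,0,1]); Y=np.cross(N,X)
d=dict(np.load("s6.npz")); P=cloud(d); M=mouth(d,c=(530,-161))
rel=P.reshape(-1,3)-MOUTH; rel=rel[~np.isnan(rel[:,0])]; s,t,n=rel@X,rel@Y,rel@N
k=(s>32)&(s<122)&(abs(t)<14)&(abs(n)<14)
print("mouth side rel",((M-MOUTH)@np.array([X,Y,N]).T).round(1),"shaft n",k.sum(),"t fit",np.polyfit(s[k],t[k],1).round(3),"n fit",np.polyfit(s[k],n[k],1).round(3))
f0=np.array(bot.current_force())
for off in [140,130,120,110,100,90,80,70,60,52,46,42,39,37.5,36,34.5,33,31.5,30,28.5]:
    bot.movel(tcp(MOUTH+X*off,a),70); g,_=grip_now(bot); f=np.array(bot.current_force())-f0; e=g-MOUTH
    print(off,"pos",(e@X).round(1),(e@Y).round(1),(e@N).round(1),"f",(f@X).round(1),(f@Y).round(1),(f@N).round(1))
    if abs(f@X)>(15 if off<43 else 12) or np.linalg.norm(f)>30: print("stop"); break
bot.wait(.2); g,_=grip_now(bot); print((g-MOUTH)@X,np.array(bot.current_force())-f0,bot.current_opening(),bot.current_time())
E
python3 ins.py
```

```text
ring 4 t width 8.0 n height 1.6 max z 203.5
mouth side rel [13.3 -0.3 -2.4] shaft n 81 t fit [-0.007  2.726] n fit [-0.017  1.883]
140 pos 140.1 -0.1 0.1 f 0.9 1.3 0.7
130 pos 129.8 -0.1 -0.1 f -0.3 1.4 1.0
120 pos 119.6 -0.0 -0.1 f 0.1 1.9 1.9
110 pos 109.6 -0.1 -0.1 f 1.7 0.5 0.6
100 pos 99.6 -0.1 -0.1 f -0.3 1.0 1.0
90 pos 89.6 -0.1 -0.1 f 1.0 1.2 0.6
80 pos 79.6 -0.1 -0.1 f 0.6 0.5 0.2
70 pos 69.6 -0.0 -0.1 f 1.0 0.8 1.0
60 pos 59.6 -0.1 -0.1 f 1.0 0.4 0.4
52 pos 51.4 -0.1 -0.1 f 0.2 1.1 1.1
46 pos 45.2 -0.0 -0.1 f 0.5 1.1 0.8
42 pos 41.6 -0.0 -0.0 f 0.4 0.9 0.9
39 pos 38.6 -0.0 -0.0 f 0.0 0.8 1.0
37.5 pos 37.4 0.0 -0.0 f 1.0 1.5 0.5
36 pos 35.9 0.0 0.0 f 0.2 1.5 0.5
34.5 pos 35.9 -0.0 0.2 f 2.8 1.2 -0.1
33 pos 35.9 -0.0 0.3 f 5.2 1.1 -1.7
31.5 pos 35.9 -0.0 0.5 f 6.4 0.5 -3.2
30 pos 35.9 0.0 0.7 f 8.0 0.8 -4.2
28.5 pos 36.0 -0.0 0.9 f 9.9 1.8 -4.3
35.96148813079334 [ 9.62409336 -1.67759589  2.89227593] 14.867195126805933 32.2
```

Seated: the handle is at 35.96 mm from the rim (36 nominal), with about 10 N of push. Now hold, withdraw, and go to the card.

```bash
python3 - <<'E'
from cell import bot, eyes, job, finder
from h import *
for f in("w1","w4"):
    d=dict(np.load(f+".npz")); P=cloud(d); im=d["image"].astype(int)
    m=box(P,(380,540),(-40,110),(-8,12))&(im.min(-1)>170); n,l,s,_=cv2.connectedComponentsWithStats(m.astype(np.uint8))
    k=1+s[1:,4].argmax(); c=P[l==k]; print("card",f,np.median(c[:,2]).round(1),cv2.minAreaRect(c[:,:2].astype(np.float32)))
bot.wait(1.0)
a=tilt(-12.5,40,1); X=a.apply([1,0,0])
print("held",(grip_now(bot)[0]-MOUTH)@X,bot.current_force())
bot.movel(tcp(MOUTH+X*38,a),60); bot.movel(tcp(MOUTH+X*190,a),130)
print("out",(grip_now(bot)[0]-MOUTH)@X,bot.current_force(),bot.current_opening())
b=tilt(5,0,1); G=np.array([457,31.3,122])+136*b.apply([1,0,0])
bot.movep(tcp(G+[0,0,120],b),b.as_quat()); bot.movel(tcp(G,b),120); bot.wait(.4)
g,r=grip_now(bot); print("grip err",(g-G).round(2),np.degrees((r*b.inv()).as_rotvec()).round(2),bot.current_time(),bot.current_opening())
for c in("side","top"):
    d=eyes.camera(c); np.savez(c[0]+"7.npz",**d); P=cloud(d)
    q=P[box(P,(440,545),(10,60),(108,138))]
    # shaft only
    A=np.stack([q[:,0]-500,np.ones(len(q))],1)
    if len(q)>5: print(c,len(q),"xmin",np.sort(q[:,0])[:4].round(1),"y",np.linalg.lstsq(A,q[:,1],rcond=None)[0].round(4),"z",np.linalg.lstsq(A,q[:,2],rcond=None)[0].round(4))
    q=P[box(P,(380,700),(-40,140),(-8,10))]; A=np.stack([q[:,0]-500,q[:,1]-40,np.ones(len(q))],1); print("bench plane",np.linalg.lstsq(A,q[:,2],rcond=None)[0].round(4))
s=dict(np.load("s7.npz"))["image"]; t=dict(np.load("t7.npz"))["image"]
cv2.imwrite("pics/f7.png",np.hstack([cv2.resize(s[150:330,180:420],(400,300)),cv2.resize(t[130:310,180:420],(400,300))])[:,:,::-1])
E
```

```text
card w1 1.6 ((457.88427734375, 32.274658203125), (100.43891906738281, 81.20061492919922), 81.87495422363281)
card w4 1.4 ((457.4022521972656, 31.329448699951172), (103.24085235595703, 81.24298858642578), 82.32416534423828)
held 35.91447786579443 [10.09072351 -1.83200856  1.56130375]
out 188.63083709825398 [-0.01225257 -0.697103   -0.97385695] 14.57838158507311
grip err [0.1 0.  0.2] [-0.   -0.02 -0.  ] 37.3917 14.58994149374178
side 90 xmin [457.  457.1 457.4 459.8] y [ 0.0713 37.373 ] z [-3.700000e-03  1.213511e+02]
bench plane [-9.0000e-04  3.0000e-04 -1.2661e+00]
bench plane [-0.0021  0.0041  0.0464]
```

View pics/f7.png

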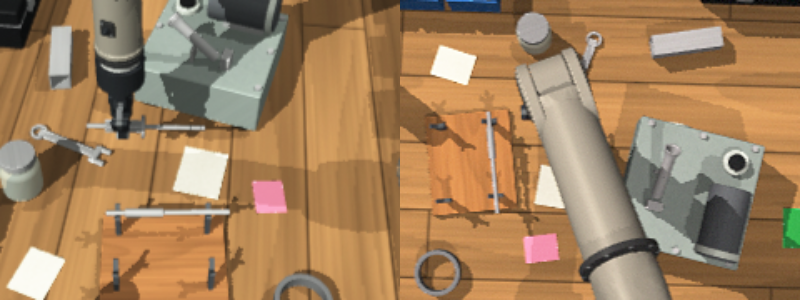

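The rod is level to within 0.3°, and the tip is measured at about (457, 34) and 12 cm up, over the card centre. It's held clear of everything, so I'm handing in.

```bash
python3 - <<'E'
from cell import bot, job
print(bot.current_qd().round(3) if hasattr(bot.current_qd(),'round') else bot.current_qd(), bot.current_time()); print(job.hand_in())
E
```

```text
[-0.003  0.    -0.001  0.     0.001  0.    -0.001] 37.4917
the job is handed in; nothing more can be done
None
```

The job is handed in at about 37.5 s: the vent button was pressed fully and came back out. The gauge rod was pushed in until its collar seated on the rim, held there over 1 s and drawn right out. It is now held still and level with its tip about 12 cm above the middle of the larger white card.

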